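Close the crystal jars with the stacked lids

TASK

The stopper lids of the four open crystal jars are stacked on the round wooden riser. Take the stack apart and close each jar with the lid of its own size, seated fully home so that the wooden disc lies flat on the rim. Leave the jars and the two dropper bottles standing where they are.

Things in the scene. Friction and masses are not known exactly. Their poses are not given: they have to be found in the camera images.
- lid_large: largest stopper lid: round pale-wood disc 69 mm across, 12 mm thick, over a tapered cork plug 12 mm high (55 mm across at the disc, 46 at its foot). Origin: centre of the plug's underside, z up (disc 12 to 24 mm above it). Bottom of the stack, on the fixed wooden riser (90 mm across, 25 mm high). About 45 g.
- lid_medium: second largest stopper lid: round pale-wood disc 58 mm across, 12 mm thick, over a tapered cork plug 12 mm high (44 mm across at the disc, 35 at its foot). Origin: centre of the plug's underside, z up (disc 12 to 24 mm above it). Second from the bottom of the stack. About 34 g.
- lid_small: second smallest stopper lid: round pale-wood disc 47 mm across, 12 mm thick, over a tapered cork plug 12 mm high (33 mm across at the disc, 24 at its foot). Origin: centre of the plug's underside, z up (disc 12 to 24 mm above it). Third from the bottom of the stack. About 25 g.
- lid_mini: smallest stopper lid: round pale-wood disc 36 mm across, 12 mm thick, over a tapered cork plug 12 mm high (22 mm across at the disc, 13 at its foot). Origin: centre of the plug's underside, z up (disc 12 to 24 mm above it). Top of the stack. About 18 g.
- jar_large: upright open round glass jar of rose quartz pebbles, outer diameter 65 mm, mouth 59 mm across, 90 mm high, loose on the table, about 420 g. Origin: centre of its underside, z up; the rim is 90 mm above. With its lid fully home the lid's origin is 78 mm above this origin; the plug is 2 mm clear of the glass.
- jar_medium: upright open round glass jar of rose quartz pebbles, outer diameter 54 mm, mouth 48 mm across, 80 mm high, loose on the table, about 320 g. Origin: centre of its underside, z up; the rim is 80 mm above. With its lid fully home the lid's origin is 68 mm above this origin; the plug is 2 mm clear of the glass.
- jar_small: upright open round glass jar of rose quartz pebbles, outer diameter 43 mm, mouth 37 mm across, 70 mm high, loose on the table, about 220 g. Origin: centre of its underside, z up; the rim is 70 mm above. With its lid fully home the lid's origin is 58 mm above this origin; the plug is 2 mm clear of the glass.
- jar_mini: upright open round glass jar of rose quartz pebbles, outer diameter 32 mm, mouth 26 mm across, 60 mm high, loose on the table, about 140 g. Origin: centre of its underside, z up; the rim is 60 mm above. With its lid fully home the lid's origin is 48 mm above this origin; the plug is 2 mm clear of the glass.
- dropper_a: bystander: black dropper bottle with paper label and rubber bulb, 32 mm across, 92 mm high, loose, about 60 g. Origin: centre of its underside, z up.
- dropper_b: bystander: black dropper bottle with paper label and rubber bulb, 32 mm across, 92 mm high, loose, about 60 g. Origin: centre of its underside, z up.
Mind the look-alikes: they are no part of the job. What is shaped like the lid_small but black, green or turquoise is not meant.

How it is judged:
By the outcome, as a careful person would: the job done as asked, in the order asked, and still so for the second after the job is handed in, with the robot touching nothing.
It also fails if it takes over 115 s, if anything falls off the work surface, if the arm or the gripper's body presses on something with over 40 N, if the wrist force passes 120 N, or if a joint passes its speed limit or range.

ROBOT

A 6-joint arm with a two-finger parallel gripper is mounted at the origin on the work surface. World frame = base frame: x ahead of the robot, y to its left, z up, the work surface at z = 0. Lengths are in m, angles in degrees, forces in N, time in s.
With the tool pointing down it reaches from about 0.425 to 1.125 m from the base axis. Payload 14.9 kg.
Tool frame: the origin (TCP) lies midway between the tips of the shut fingers; the grasp point (between the pads) lies 19 mm behind it; z points along the fingers, y is the line along which they close (so a half turn about z gives the same grasp; the last joint's range is limited). The gripper opens to 91 mm and grips with 3 to 60 N. Pads are 32 mm wide; open, the fingers measure 118 mm over their backs; the gripper's body (76 mm by 178 mm) begins 60 mm behind the grasp point.
Start: joints at [-68.715, 21.709, 99.362, -0, 58.929, -1.908], TCP at [0.276, -0.643, 0.214] pointing down, gripper open.
Joint ranges: [-158.91, 158.91], [-42.39, 125.64], [0.06, 152.35], [-60.88, 240.88], [17.5, 164.5], [-176.32, 176.32]. Speed limits (degrees/s): [108.29, 108.29, 136.94, 180, 180, 180].

INTERFACE

Orientations are given as [roll, pitch, yaw] about the fixed x, y, z axes, in that order (R = Rz(yaw) Ry(pitch) Rx(roll)).
In Python, from station import robot gives the robot as it stands.
- The arm moves only by the tool apply_moves, never from a script. Its argument "increments" is a list of rows, each an object with "offset": the shift along the tool's x, y, z in units of 40 mm (1.0 is 40 mm), a list of three; "delta_rot": the turn, a rotation vector about the tool's x, y, z in units of 5 degrees (1.0 is 5 degrees), a list of three. In form: [{"offset": [x, y, z], "delta_rot": [wx, wy, wz]}, ...]. A call has 1 to 8 rows; each row shifts and turns the commanded pose from where the row before left it, along the tool's axes as they then stand; what a row does not reach is not made up. A row lasts 1/12 s, in which the tool goes at most 41.7 mm and 7.16 degrees, less where a joint would pass 70% of its speed; a pose out of reach is approached as far as the arm can. A call is refused whole if a number of a shift passes 1 or a number of a turn 1, either way. A call with a gripper value outside its range is refused whole. "jaw" is the opening, from 0 (shut) to 1 (fully open), set as the call begins (left out, the last holds). The fingers move at their own pace and stop on an object; the grip force is fixed at half the most. Time passes only in rows, so rows that do not move let the fingers close. It gives the time, the measured TCP pose, the force, the opening and the grip force at its end, in the units of the state.
- robot.get_state(): the state, without advancing time (a new reading comes with each control period).
- robot.snapshot(name): name is "side" or "top" or "wrist"; returns a dict with "color" (420x560x3 uint8, blue, green, red), "vfov" (degrees; the focal length in pixels is half the picture's height over the tangent of half this angle, whatever the lens; pixels are square), "cx", "cy" (the principal point, pixels), "world_from_camera" (4x4, takes a point from camera to world coordinates); the wrist camera has in their place "mount" (4x4, takes a point from camera to tool coordinates, whose origin is the TCP and whose axes are the flange's). Camera axes: x right, y down, z forward; pixel columns grow to the right and rows downward; lengths in m; the calibration is good to about 2 mm. The wrist camera is an equidistant fisheye: a pixel r from the principal point sees the ray r / f radians off the axis. A picture is of the moment at which its call begins: read the wrist's pose just before it. There is no depth.
- robot.hand_in(): hands the job in; it is judged then, once.
The state is a dict: "time_s": time; "q": joint angles; "joint_velocities": joint speeds; "tau": joint torques, N m; "eef_pos": TCP position; "ee_rot": TCP orientation; "ft_force": force on the tool from outside, world axes, zero at the start; "torque": the same for the moment, N m; "grip_width": finger opening in m; "finger_force": force on a finger pad.
Only numpy, scipy, OpenCV 4.12 (cv2) and the standard library are available. Lean on these libraries where they do the work, as an engineer would, in place of code of your own. Each camera call takes 0.05 s, during which the arm holds its last target. There are 200 camera calls.

## Working session

There is one attempt and no reset: what is moved stays moved. The work goes in short steps, Python scripts to look and compute and a tool call to move; the robot and the scene stay as the last step left them, time stands still between calls to the robot, and variables do not carry over. Pictures are saved under pics/ and viewed, at most 14 in all, crops included, and the job is handed in when it is done.

Besides the shell and the picture viewer there is one more tool, called after "Emit:" by a JSON object that holds its "api" and its "payload". apply_moves: Moves the arm, as the interface text tells. Its arguments: {"type":"object","properties":{"increments":{"type":"array"},"jaw":{"type":"number"}},"required":["increments"]}

```bash
ls; mkdir -p pics
python3 - <<'E'
from station import robot
import cv2
s=robot.get_state();print(s)
for n in("side","top","wrist"):
    d=robot.snapshot(n);cv2.imwrite(f"pics/{n}0.png",d["color"]);print(n,{k:v for k,v in d.items() if k!="color"})
E
```

```text
pics
{'time_s': 0.0, 'q': array([-6.87133252e+01,  2.17389133e+01,  9.93959121e+01, -1.59749993e-03,
        5.89290413e+01, -1.90840636e+00]), 'joint_velocities': array([ 0.00336081,  0.08556787, -0.02866817, -0.0154704 , -0.02217785,
        0.08268435]), 'tau': array([-8.58106341e-04, -7.63736701e+01, -4.34371948e+01,  6.50313240e-02,
        4.24271717e-02, -7.78534263e-05]), 'eef_pos': array([ 0.2755412 , -0.64304904,  0.21328078]), 'ee_rot': array([-1.79936123e+02, -7.60250589e-04,  2.31959060e+01]), 'ft_force': array([-0.57636543,  0.42269541,  0.54551148]), 'torque': array([-0.02543176,  0.00721914, -0.00023687]), 'finger_force': 0.0, 'grip_width': 0.09099676000085785}
side {'vfov': 50.21121235164448, 'cx': 277.05182667821805, 'cy': 204.9441220247122, 'world_from_camera': array([[-0.99959471,  0.02831384,  0.00295744,  0.48598771],
       [ 0.02025339,  0.78031649, -0.62505678,  0.56134418],
       [-0.0200055 , -0.62474355, -0.78057369,  0.7851601 ],
       [ 0.        ,  0.        ,  0.        ,  1.        ]])}
top {'vfov': 55.47176676224164, 'cx': 275.4885903831527, 'cy': 212.39400562996266, 'world_from_camera': array([[-0.02357133, -0.99814067,  0.05621034,  0.45212975],
       [-0.99972026,  0.02342452, -0.00326921,  0.00300443],
       [ 0.00194643, -0.05627168, -0.9984136 ,  0.88506142],
       [ 0.        ,  0.        ,  0.        ,  1.        ]])}
wrist {'vfov': 65.70646984690485, 'cx': 283.47377434322965, 'cy': 209.955527382376, 'mount': array([[ 1.43201357e-03, -9.72454056e-01, -2.33090237e-01,
         6.47569441e-02],
       [ 9.99998559e-01,  1.60520214e-03, -5.53321440e-04,
        -4.67743485e-04],
       [ 9.12236626e-04, -2.33089109e-01,  9.72454953e-01,
        -1.70924845e-01],
       [ 0.00000000e+00,  0.00000000e+00,  0.00000000e+00,
         1.00000000e+00]])}
```

View pics/top0.png

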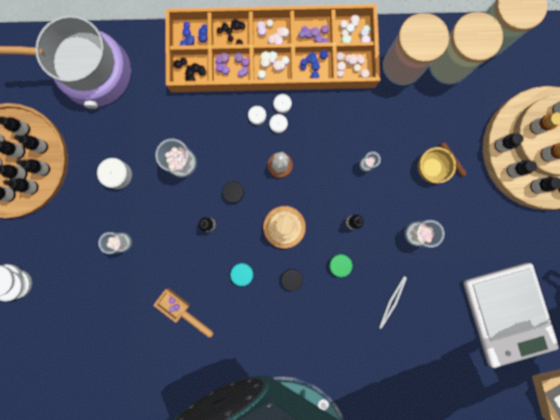

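View pics/side0.png

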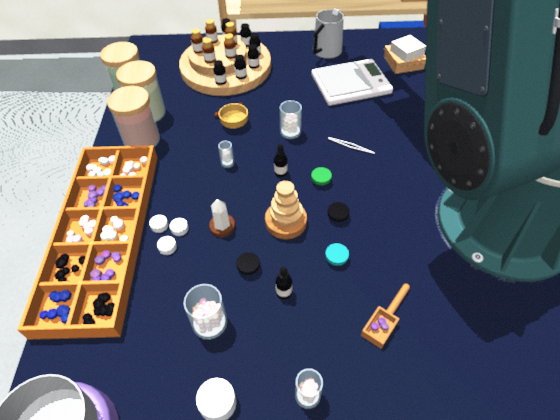

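Top view: stack at (284,227); jars are large (175,157), medium (425,234), small (115,243), mini (370,161); droppers are at (206,224) and (355,221). Side view: stack (286,208), jars (206,312), (290,119), (308,388), (227,153).
Things that could be mistaken for the lids: black discs (233,191) and (291,280), turquoise (242,274), green (341,266), white discs (257,115), (282,102) and (278,123). The pale-wood discs on the riser at (284,227) match the description. I'll check this in a close crop.

Run:
```python
import cv2,numpy as np
t=cv2.imread("pics/top0.png");s=cv2.imread("pics/side0.png")
def crop(im,u,v,h=32):return cv2.resize(im[v-h:v+h,u-h:u+h],(260,260),interpolation=cv2.INTER_CUBIC)
C=[crop(t,284,227),crop(t,175,160),crop(t,425,234),crop(t,115,243),crop(t,370,161),crop(s,286,208)]
m=np.vstack([np.hstack(C[:3]),np.hstack(C[3:])]);cv2.imwrite("pics/crop1.png",m)
```

```text
(no output)
```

View pics/crop1.png

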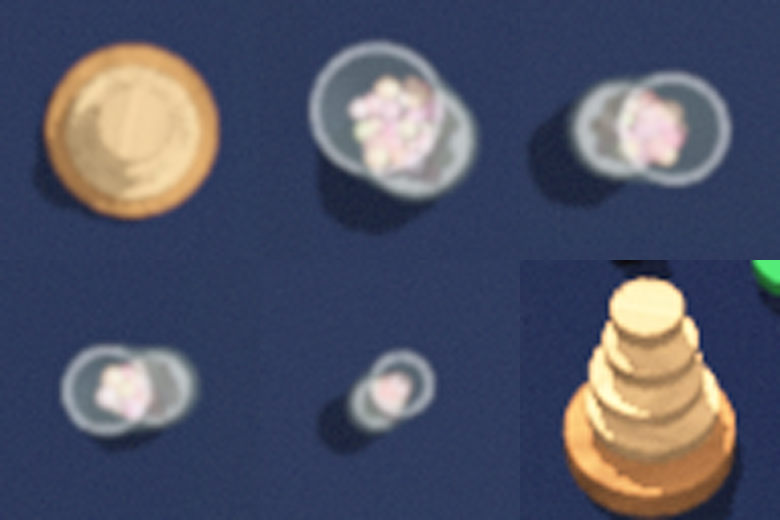

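The crop confirms a four-tier stack of pale-wood discs on the orange riser, mini on top. The four glass rims show clearly in the top view. Next I'll measure them.

```bash
cat > h.py <<'E'
import cv2,numpy as np
from scipy.spatial.transform import Rotation as Ro
def ray(d,u,v,st=None):
    f=210/np.tan(np.radians(d["vfov"]/2));x=(u-d["cx"])/f;y=(v-d["cy"])/f
    if "mount" in d:
        r=np.hypot(x,y);k=np.tan(r)/r if r>1e-9 else 1;x,y=x*k,y*k   # equidistant
        T=np.eye(4);T[:3,:3]=Ro.from_euler("xyz",st["ee_rot"],degrees=True).as_matrix();T[:3,3]=st["eef_pos"]
        M=T@d["mount"]
    else: M=d["world_from_camera"]
    return M[:3,3],M[:3,:3]@np.array([x,y,1.])
def onplane(d,u,v,z,st=None):
    o,r=ray(d,u,v,st);return o+r*(z-o[2])/r[2]
def hough(im,u,v,r,h=32,k=6,tol=.12,hi=80,p2=15):
    u0,v0=int(u)-h,int(v)-h
    c=cv2.resize(im[max(v0,0):v0+2*h,max(u0,0):u0+2*h],None,fx=k,fy=k,interpolation=cv2.INTER_CUBIC)
    g=cv2.GaussianBlur(cv2.cvtColor(c,cv2.COLOR_BGR2GRAY),(0,0),3)
    C=cv2.HoughCircles(g,cv2.HOUGH_GRADIENT_ALT if 0 else cv2.HOUGH_GRADIENT,1,8,param1=hi,param2=p2,minRadius=int(r*k*(1-tol)),maxRadius=int(r*k*(1+tol)))
    if C is None:return None
    return [( (a+.5)/k-.5+max(u0,0),(b+.5)/k-.5+max(v0,0),q/k) for a,b,q in C[0][:3]]
E
python3 - <<'E'
from station import robot
from h import *
d=robot.snapshot("top");f=210/np.tan(np.radians(d["vfov"]/2))
for n,u,v,z,D in[("L",171.6,155.1,.09,.065),("M",430.9,233.5,.08,.054),("S",109.3,243.2,.07,.043),("mini",373,159.5,.06,.032),("lidmini",285,225,.121,.036)]:
    r=D/2*f/(.885-z)
    print(n,r,onplane(d,u,v,z).round(4))
    for a in hough(d["color"],u,v,r) or []:print("   ",np.round(a,1),onplane(d,a[0],a[1],z).round(4))
print("riser");
hsv=cv2.cvtColor(d["color"],cv2.COLOR_BGR2HSV);m=cv2.inRange(hsv,(5,60,80),(30,255,255))
k,l,st,c=cv2.connectedComponentsWithStats(m);i=l[227,284];print(st[i],c[i],onplane(d,*c[i],.025))
# side: mini lid top ellipse centre by crop reading
s=robot.snapshot("side")
for n,u,v,z in[("lidmini",286-32+(647-520)/4.0625,208-32+(307-260)/4.0625,.121)]:print(n,onplane(s,u,v,z))
E
```

```text
L 16.3269827428094 [0.617  0.2064 0.09  ]
    [172.  154.5  17. ] [0.6182 0.2055 0.09  ]
    [170.5 155.8  15.1] [0.6156 0.2086 0.09  ]
M 13.395458559938987 [ 0.4475 -0.3116  0.08  ]
S 10.535873620819997 [0.4432 0.3397 0.07  ]
    [108.8 242.7  11.1] [0.4443 0.3406 0.07  ]
mini 7.745611952952377 [ 0.6043 -0.2056  0.06  ]
    [372.5 159.3   8. ] [ 0.6046 -0.2046  0.06  ]
    [373.2 158.2   7. ] [ 0.6071 -0.2061  0.06  ]
lidmini 9.409549861039167 [ 0.4706 -0.0171  0.121 ]
riser
[ 263  206   43   43 1441] [284.01249133 226.74323387] [ 0.46919146 -0.01742628  0.025     ]
lidmini [ 0.47154954 -0.01348158  0.121     ]
```

Emit:
{"api": "apply_moves", "payload": {"increments": [{"offset": [0, 0, 0], "delta_rot": [0, 0, 0.93]}, {"offset": [0, 0, 0], "delta_rot": [0, 0, 0.93]}, {"offset": [0, 0, 0], "delta_rot": [0, 0, 0.93]}, {"offset": [0, 0, 0], "delta_rot": [0, 0, 0.93]}, {"offset": [0, 0, 0], "delta_rot": [0, 0, 0.93]}, {"offset": [0.4, -0.8, 0], "delta_rot": [0, 0, 0]}, {"offset": [0.4, -0.8, 0], "delta_rot": [0, 0, 0]}, {"offset": [0.4, -0.8, 0], "delta_rot": [0, 0, 0]}]}}

```text
time_s: 0.92
eef_pos: [0.3239, -0.5464, 0.2136]
ee_rot: [-180.0, 0.0, -0.1]
ft_force: [1.2, 0.6, -0.8]
grip_width: 0.0912
finger_force: 0.0
```

Emit:
{"api": "apply_moves", "payload": {"increments": [{"offset": [0.44, -0.84, 0], "delta_rot": [0, 0, 0]}, {"offset": [0.44, -0.84, 0], "delta_rot": [0, 0, 0]}, {"offset": [0.44, -0.84, 0], "delta_rot": [0, 0, 0]}, {"offset": [0.44, -0.84, 0], "delta_rot": [0, 0, 0]}, {"offset": [0.44, -0.84, 0], "delta_rot": [0, 0, 0]}, {"offset": [0.44, -0.84, 0], "delta_rot": [0, 0, 0]}, {"offset": [0.44, -0.84, 0], "delta_rot": [0, 0, 0]}, {"offset": [0, 0, 0], "delta_rot": [0, 0, 0]}]}}

```text
time_s: 1.58
eef_pos: [0.4489, -0.308, 0.2139]
ee_rot: [-180.0, -0.0, 0.1]
ft_force: [0.6, -0.7, -0.1]
grip_width: 0.0913
finger_force: 0.0
```

Run:
```python
from station import robot
from h import *
st=robot.get_state();d=robot.snapshot("wrist");print(st["eef_pos"],st["ee_rot"])
cv2.imwrite("pics/wM.png",d["color"])
```

```text
[ 0.44892969 -0.3080287   0.21391441] [-1.79952573e+02 -6.98491833e-03  1.23502116e-01]
```

View pics/wM.png

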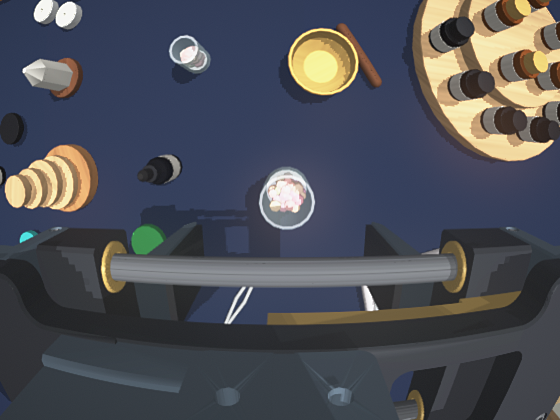

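The wrist view shows the medium jar rim around (287,201), with the stack at (60,185) and the mini jar at (190,53). I'll fit the rim.

```bash
cat >> h.py <<'E'
def look(robot,guess,z,D,tag,img=None,st=None):
    """wrist look: predict pixel of guess, hough rim, cast on plane z"""
    from scipy.optimize import fsolve
    st=robot.get_state();d=robot.snapshot("wrist")
    pr=lambda p,g:onplane(d,p[0],p[1],g[2],st)[:2]-g[:2]
    G=np.array([guess[0],guess[1],z])
    p=fsolve(pr,(283,205),args=(G,));q=fsolve(pr,p,args=(G+[D/2,0,0],));q2=fsolve(pr,p,args=(G+[0,D/2,0],))
    r=(np.hypot(*(q-p))+np.hypot(*(q2-p)))/2
    print(tag,"pred",p.round(1),r.round(1))
    C=hough(d["color"],*p,r,h=int(r*2),k=4,hi=60,p2=12) or []
    v=d["color"].copy();h=int(r*2)
    for a in C:print("  ",np.round(a,1),onplane(d,a[0],a[1],z,st).round(4))
    k=5;u0,v0=max(int(p[0])-h,0),max(int(p[1])-h,0)
    c=cv2.resize(v[v0:v0+2*h,u0:u0+2*h],None,fx=k,fy=k,interpolation=cv2.INTER_CUBIC)
    for a,col in zip(C[:2],((0,255,0),(0,0,255))):cv2.circle(c,(int((a[0]-u0+.5)*k),int((a[1]-v0+.5)*k)),int(a[2]*k),col,1)
    cv2.imwrite(f"pics/look_{tag}.png",c)
E
python3 - <<'E'
from station import robot
from h import *
look(robot,(.4475,-.3116),.08,.054,"M")
look(robot,(.6045,-.205),.06,.032,"mini")
E
```

```text
M pred [285.6 202. ] 28.0
   [283.8 201.   27.2] [ 0.4485 -0.3098  0.08  ]
   [285.8 201.   26.4] [ 0.4485 -0.3118  0.08  ]
   [284.8 202.8  25.6] [ 0.4468 -0.3108  0.08  ]
mini pred [180.7  48.5] 14.4
   [181.   49.8  12.8] [ 0.6031 -0.2054  0.06  ]
   [178.8  49.8  13.4] [ 0.6034 -0.2029  0.06  ]
   [179.   47.   15.3] [ 0.6064 -0.2031  0.06  ]
```

View pics/look_M.png

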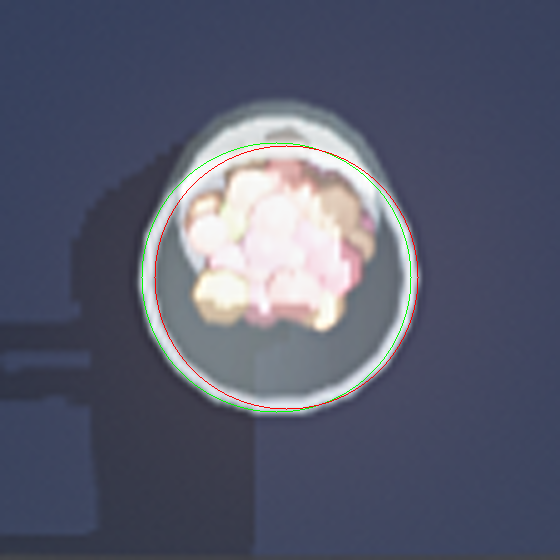

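Medium rim centre read in the crop is (280,277), pixel (284.5,201), which gives (0.4485,-0.3105). This agrees with the top camera to about 1 mm. Next I'll look at mini, then large, then small.

Emit:
{"api": "apply_moves", "payload": {"increments": [{"offset": [0.78, -0.52, 0], "delta_rot": [0, 0, 0]}, {"offset": [0.78, -0.52, 0], "delta_rot": [0, 0, 0]}, {"offset": [0.78, -0.52, 0], "delta_rot": [0, 0, 0]}, {"offset": [0.78, -0.52, 0], "delta_rot": [0, 0, 0]}, {"offset": [0.78, -0.52, 0], "delta_rot": [0, 0, 0]}, {"offset": [0, 0, 0], "delta_rot": [0, 0, 0]}, {"offset": [0, 0, 0], "delta_rot": [0, 0, 0]}]}}

```text
time_s: 2.32
eef_pos: [0.604, -0.2089, 0.2135]
ee_rot: [-180.0, 0.0, -0.0]
ft_force: [-0.7, -0.6, 0.2]
grip_width: 0.0912
finger_force: 0.0
```

Run:
```python
from station import robot
from h import *
look(robot,(.6045,-.205),.06,.032,"mini")
```

```text
mini pred [280.  196.7] 15.6
   [279.  195.5  15.6] [ 0.6058 -0.204   0.06  ]
   [279.  193.5  14.6] [ 0.6078 -0.204   0.06  ]
   [278.  197.2  14. ] [ 0.6039 -0.2029  0.06  ]
```

Emit:
{"api": "apply_moves", "payload": {"increments": [{"offset": [0.05, -0.85, 0], "delta_rot": [0, 0, 0]}, {"offset": [0.05, -0.85, 0], "delta_rot": [0, 0, 0]}, {"offset": [0.05, -0.85, 0], "delta_rot": [0, 0, 0]}, {"offset": [0.05, -0.85, 0], "delta_rot": [0, 0, 0]}, {"offset": [0.05, -0.85, 0], "delta_rot": [0, 0, 0]}, {"offset": [0.05, -0.85, 0], "delta_rot": [0, 0, 0]}, {"offset": [0, -0.85, 0], "delta_rot": [0, 0, 0]}, {"offset": [0, -0.85, 0], "delta_rot": [0, 0, 0]}]}}

```text
time_s: 3.03
eef_pos: [0.615, 0.063, 0.214]
ee_rot: [180.0, 0.0, -0.2]
ft_force: [-0.1, -0.3, 0.0]
grip_width: 0.0915
finger_force: 0.0
```

Emit:
{"api": "apply_moves", "payload": {"increments": [{"offset": [0, -0.85, 0], "delta_rot": [0, 0, 0]}, {"offset": [0, -0.85, 0], "delta_rot": [0, 0, 0]}, {"offset": [0, -0.85, 0], "delta_rot": [0, 0, 0]}, {"offset": [0, -0.85, 0], "delta_rot": [0, 0, 0]}, {"offset": [0, 0, 0], "delta_rot": [0, 0, 0]}, {"offset": [0, 0, 0], "delta_rot": [0, 0, 0]}]}}

```text
time_s: 3.53
eef_pos: [0.6155, 0.199, 0.2139]
ee_rot: [180.0, 0.0, -0.0]
ft_force: [0.7, -0.3, -0.2]
grip_width: 0.0912
finger_force: 0.0
```

Run:
```python
from station import robot
from h import *
look(robot,(.617,.2065),.09,.065,"L")
```

```text
L pred [275.8 201.9] 34.9
   [275.2 199.8  33.8] [0.619 0.207 0.09 ]
   [273.  199.8  33. ] [0.619  0.2091 0.09  ]
   [275.2 197.8  33. ] [0.6209 0.207  0.09  ]
```

Emit:
{"api": "apply_moves", "payload": {"increments": [{"offset": [-0.7, -0.55, 0], "delta_rot": [0, 0, 0]}, {"offset": [-0.7, -0.55, 0], "delta_rot": [0, 0, 0]}, {"offset": [-0.7, -0.55, 0], "delta_rot": [0, 0, 0]}, {"offset": [-0.7, -0.55, 0], "delta_rot": [0, 0, 0]}, {"offset": [-0.7, -0.55, 0], "delta_rot": [0, 0, 0]}, {"offset": [-0.7, -0.55, 0], "delta_rot": [0, 0, 0]}, {"offset": [0, 0, 0], "delta_rot": [0, 0, 0]}, {"offset": [0, 0, 0], "delta_rot": [0, 0, 0]}]}}

```text
time_s: 4.25
eef_pos: [0.4474, 0.3307, 0.2141]
ee_rot: [180.0, -0.0, -0.0]
ft_force: [0.1, -0.9, -0.6]
grip_width: 0.091
finger_force: 0.0
```

Run:
```python
from station import robot
from h import *
look(robot,(.444,.340),.07,.043,"S")
L=[cv2.imread(f"pics/look_{t}.png") for t in("mini","L","S")]
m=np.zeros((400,800,3),np.uint8);x=0
for a,w in zip(L,(200,340,260)):
    a=cv2.resize(a,(w,w));m[:w,x:x+w]=a;x+=w
cv2.imwrite("pics/look3.png",m)
```

```text
S pred [274.5 202.5] 21.5
   [273.  201.   21.8] [0.4455 0.3415 0.07  ]
   [274.  203.2  19.6] [0.4432 0.3405 0.07  ]
   [271.5 202.5  19.9] [0.444 0.343 0.07 ]
```

View pics/look3.png

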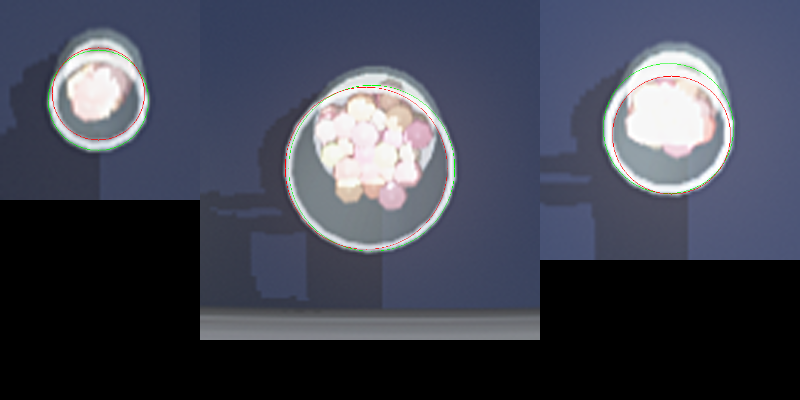

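The green fits match the rims: mini (0.605,-0.204), large (0.6185,0.2065), small (0.445,0.341), medium (0.4485,-0.3105). Next is the stack.

Emit:
{"api": "apply_moves", "payload": {"increments": [{"offset": [0.06, 0.86, 0], "delta_rot": [0, 0, 0]}, {"offset": [0.06, 0.86, 0], "delta_rot": [0, 0, 0]}, {"offset": [0.06, 0.86, 0], "delta_rot": [0, 0, 0]}, {"offset": [0.06, 0.86, 0], "delta_rot": [0, 0, 0]}, {"offset": [0.06, 0.86, 0], "delta_rot": [0, 0, 0]}, {"offset": [0.06, 0.86, 0], "delta_rot": [0, 0, 0]}, {"offset": [0.06, 0.86, 0], "delta_rot": [0, 0, 0]}, {"offset": [0.06, 0.86, 0], "delta_rot": [0, 0, 0]}]}}

```text
time_s: 4.97
eef_pos: [0.467, 0.0529, 0.2141]
ee_rot: [180.0, -0.0, -0.2]
ft_force: [1.2, 0.3, 0.0]
grip_width: 0.0914
finger_force: 0.0
```

Emit:
{"api": "apply_moves", "payload": {"increments": [{"offset": [0.06, 0.86, 0], "delta_rot": [0, 0, 0]}, {"offset": [0.06, 0.86, 0], "delta_rot": [0, 0, 0]}, {"offset": [0, 0, 0], "delta_rot": [0, 0, 0]}, {"offset": [0, 0, 0], "delta_rot": [0, 0, 0]}]}}

```text
time_s: 5.3
eef_pos: [0.4716, -0.0153, 0.214]
ee_rot: [180.0, -0.0, -0.4]
ft_force: [0.1, 0.2, -0.6]
grip_width: 0.0914
finger_force: 0.0
```

Run:
```python
from station import robot
from h import *
look(robot,(.471,-.015),.121,.036,"stack")
s=robot.get_state();print(s["eef_pos"])
d=robot.snapshot("wrist");cv2.imwrite("pics/stk.png",cv2.resize(d["color"][110:310,150:420],None,fx=2.9,fy=2.9,interpolation=cv2.INTER_CUBIC))
```

```text
stack pred [283.6 212.1] 21.4
   [284.8 212.8  20.7] [ 0.4705 -0.016   0.121 ]
   [282.5 211.5  21.1] [ 0.4716 -0.0141  0.121 ]
   [284.5 210.   22.8] [ 0.4728 -0.0158  0.121 ]
[ 0.47154005 -0.01406093  0.21393784]
```

View pics/stk.png

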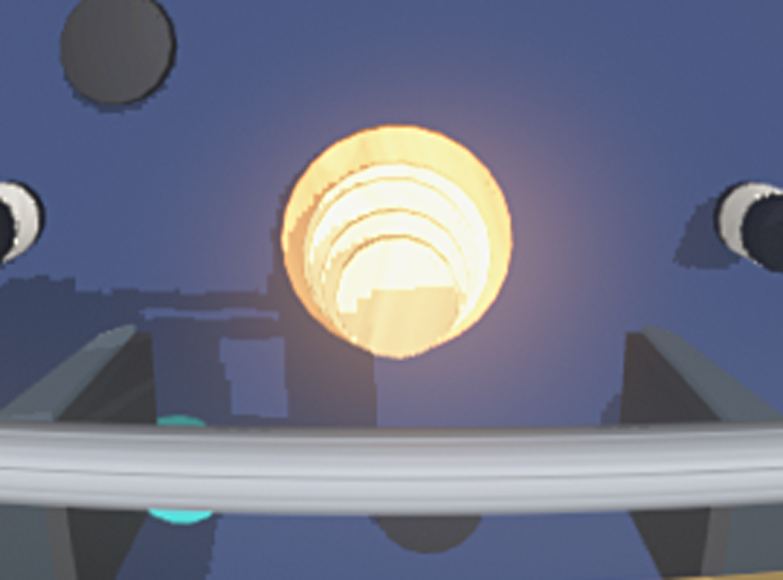

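Mini lid top reads at crop (400,297), pixel (287.9,212.4), radius 21.4 as predicted. That gives about (0.471,-0.0175). I'll descend and grip.

Emit:
{"api": "apply_moves", "payload": {"increments": [{"offset": [0, 0.03, 0.7], "delta_rot": [0, 0, 0]}, {"offset": [0, 0.03, 0.7], "delta_rot": [0, 0, 0]}, {"offset": [0, 0, 0.7], "delta_rot": [0, 0, 0]}, {"offset": [0, 0, 0.7], "delta_rot": [0, 0, 0]}, {"offset": [0, 0, 0], "delta_rot": [0, 0, 0]}, {"offset": [0, 0, 0], "delta_rot": [0, 0, 0]}]}}

```text
time_s: 5.9
eef_pos: [0.4707, -0.0142, 0.1014]
ee_rot: [-180.0, 0.2, 0.0]
ft_force: [0.5, 0.0, 0.7]
grip_width: 0.0911
finger_force: 0.0
```

Emit:
{"api": "apply_moves", "payload": {"increments": [{"offset": [0, 0, 0.05], "delta_rot": [0, 0, 0]}, {"offset": [0, 0, 0], "delta_rot": [0, 0, 0]}, {"offset": [0, 0, 0], "delta_rot": [0, 0, 0]}, {"offset": [0, 0, 0], "delta_rot": [0, 0, 0]}, {"offset": [0, 0, 0], "delta_rot": [0, 0, 0]}, {"offset": [0, 0, 0], "delta_rot": [0, 0, 0]}, {"offset": [0, 0, 0], "delta_rot": [0, 0, 0]}, {"offset": [0, 0, 0], "delta_rot": [0, 0, 0]}], "jaw": 0}}

```text
time_s: 6.57
eef_pos: [0.4716, -0.0149, 0.1001]
ee_rot: [180.0, -0.0, -0.1]
ft_force: [0.9, 0.1, -0.1]
grip_width: 0.041
finger_force: 0.0
```

Emit:
{"api": "apply_moves", "payload": {"increments": [{"offset": [0, 0, 0], "delta_rot": [0, 0, 0]}, {"offset": [0, 0, 0], "delta_rot": [0, 0, 0]}, {"offset": [0, 0, 0], "delta_rot": [0, 0, 0]}]}}

```text
time_s: 6.82
eef_pos: [0.4715, -0.0148, 0.0999]
ee_rot: [-180.0, -0.0, -0.1]
ft_force: [-0.1, 0.8, 0.8]
grip_width: 0.0348
finger_force: 30.0
```

Emit:
{"api": "apply_moves", "payload": {"increments": [{"offset": [0, 0, -0.6], "delta_rot": [0, 0, 0]}, {"offset": [0, 0, -0.8], "delta_rot": [0, 0, 0]}, {"offset": [0.3, 0.4, -0.6], "delta_rot": [0, 0, 0]}, {"offset": [0.5, 0.7, 0], "delta_rot": [0, 0, 0]}, {"offset": [0.6, 0.8, 0], "delta_rot": [0, 0, 0]}, {"offset": [0.6, 0.8, 0], "delta_rot": [0, 0, 0]}, {"offset": [0.6, 0.8, 0], "delta_rot": [0, 0, 0]}, {"offset": [0.45, 0.75, 0], "delta_rot": [0, 0, 0]}]}}

```text
time_s: 7.48
eef_pos: [0.5948, -0.187, 0.1799]
ee_rot: [180.0, -0.0, -0.1]
ft_force: [-0.4, 0.9, 0.0]
grip_width: 0.0346
finger_force: 30.0
```

Emit:
{"api": "apply_moves", "payload": {"increments": [{"offset": [0.3, 0.5, 0], "delta_rot": [0, 0, 0]}, {"offset": [0, 0, 0], "delta_rot": [0, 0, 0]}, {"offset": [0, 0, 0], "delta_rot": [0, 0, 0]}]}}

```text
time_s: 7.73
eef_pos: [0.6053, -0.2057, 0.1793]
ee_rot: [-180.0, 0.0, -0.1]
ft_force: [0.2, 0.4, -0.7]
grip_width: 0.0345
finger_force: 30.0
```

Run:
```python
from station import robot
from h import *
P=np.mean([robot.get_state()["eef_pos"] for _ in range(3)],0);print(P)
P=[]
for i in range(4):
    d=robot.snapshot("wrist");P.append(robot.get_state()["eef_pos"])
print(np.mean(P,0),np.std(P,0))
cv2.imwrite("pics/held1.png",cv2.resize(d["color"][110:310,150:420],None,fx=2.9,fy=2.9,interpolation=cv2.INTER_CUBIC))
```

```text
[ 0.60527086 -0.20570392  0.17934849]
[ 0.60471431 -0.20431033  0.17961664] [6.92823366e-05 3.19070500e-04 1.76082030e-04]
```

View pics/held1.png

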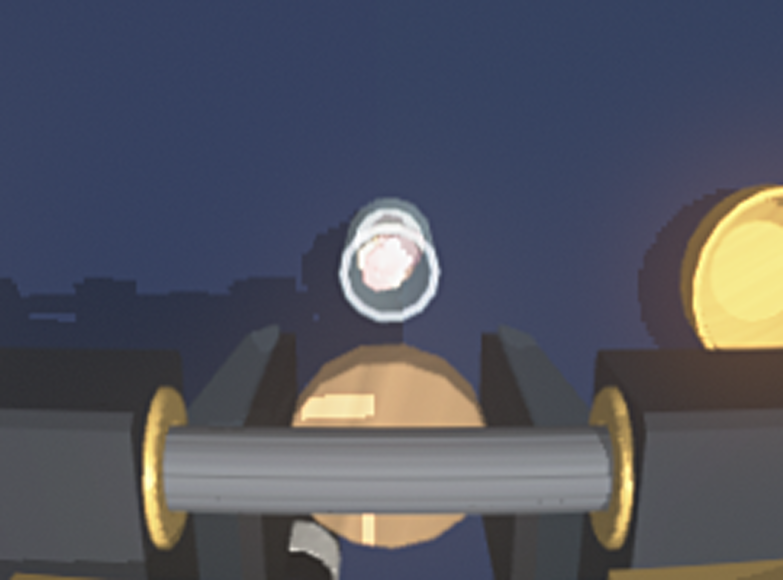

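The held mini lid centre is at (387,446) and the jar rim centre at (389,272). Both project to about 1 mm of the TCP in x and are aligned in y, so I'll descend.

Emit:
{"api": "apply_moves", "payload": {"increments": [{"offset": [0, 0, 0.8], "delta_rot": [0, 0, 0]}, {"offset": [0, 0, 0.8], "delta_rot": [0, 0, 0]}, {"offset": [0, 0, 0.7], "delta_rot": [0, 0, 0]}, {"offset": [0, 0, 0.4], "delta_rot": [0, 0, 0]}, {"offset": [0, 0, 0.15], "delta_rot": [0, 0, 0]}, {"offset": [0, 0, 0.15], "delta_rot": [0, 0, 0]}, {"offset": [0, 0, 0.13], "delta_rot": [0, 0, 0]}, {"offset": [0, 0, 0], "delta_rot": [0, 0, 0]}]}}

```text
time_s: 8.6
eef_pos: [0.6054, -0.2048, 0.0549]
ee_rot: [180.0, -0.0, -0.0]
ft_force: [0.3, -0.3, 0.4]
grip_width: 0.0347
finger_force: 30.0
```

Emit:
{"api": "apply_moves", "payload": {"increments": [{"offset": [0, 0, 0.05], "delta_rot": [0, 0, 0]}, {"offset": [0, 0, 0.03], "delta_rot": [0, 0, 0]}, {"offset": [0, 0, 0], "delta_rot": [0, 0, 0]}]}}

```text
time_s: 8.85
eef_pos: [0.6056, -0.2051, 0.052]
ee_rot: [180.0, -0.0, -0.1]
ft_force: [-0.6, -0.6, -1.2]
grip_width: 0.0346
finger_force: 30.0
```

Emit:
{"api": "apply_moves", "payload": {"increments": [{"offset": [0, 0, 0], "delta_rot": [0, 0, 0]}, {"offset": [0, 0, 0], "delta_rot": [0, 0, 0]}, {"offset": [0, 0, 0], "delta_rot": [0, 0, 0]}, {"offset": [0, 0, 0], "delta_rot": [0, 0, 0]}, {"offset": [0, 0, 0], "delta_rot": [0, 0, 0]}, {"offset": [0, 0, 0], "delta_rot": [0, 0, 0]}], "jaw": 0.8}}

```text
time_s: 9.35
eef_pos: [0.6053, -0.205, 0.0516]
ee_rot: [180.0, -0.0, -0.1]
ft_force: [-0.3, -0.7, -0.6]
grip_width: 0.0713
finger_force: 0.0
```

Emit:
{"api": "apply_moves", "payload": {"increments": [{"offset": [0, 0, -0.7], "delta_rot": [0, 0, 0]}, {"offset": [0, 0, -0.8], "delta_rot": [0, 0, 0]}, {"offset": [0, 0, -0.8], "delta_rot": [0, 0, 0]}, {"offset": [0, 0, -0.8], "delta_rot": [0, 0, 0]}, {"offset": [0, 0, -0.7], "delta_rot": [0, 0, 0]}, {"offset": [0, 0, 0], "delta_rot": [0, 0, 0]}]}}

```text
time_s: 9.85
eef_pos: [0.6079, -0.2059, 0.2096]
ee_rot: [179.8, -0.4, -0.1]
ft_force: [-0.2, -0.8, 2.2]
grip_width: 0.0734
finger_force: 0.0
```

Run:
```python
from station import robot
from h import *
d=robot.snapshot("wrist");cv2.imwrite("pics/m1.png",cv2.resize(d["color"][110:310,150:420],None,fx=2,fy=2,interpolation=cv2.INTER_CUBIC))
```

Emit:
{"api": "apply_moves", "payload": {"increments": [{"offset": [-0.56, -0.79, 0], "delta_rot": [0, 0, 0]}, {"offset": [-0.56, -0.79, 0], "delta_rot": [0, 0, 0]}, {"offset": [-0.56, -0.79, 0], "delta_rot": [0, 0, 0]}, {"offset": [-0.56, -0.79, 0], "delta_rot": [0, 0, 0]}, {"offset": [-0.56, -0.79, 0], "delta_rot": [0, 0, 0]}, {"offset": [-0.56, -0.79, 0], "delta_rot": [0, 0, 0]}, {"offset": [0, 0, 0], "delta_rot": [0, 0, 0]}], "jaw": 1}}

```text
time_s: 10.48
eef_pos: [0.4666, -0.0118, 0.2019]
ee_rot: [-180.0, 0.2, 0.1]
ft_force: [0.3, -0.9, -0.2]
grip_width: 0.0916
finger_force: 0.0
```

Run:
```python
from station import robot
from h import *
look(robot,(.471,-.0165),.097,.047,"stack2")
print(robot.get_state()["eef_pos"])
a=cv2.imread("pics/m1.png");b=cv2.imread("pics/look_stack2.png");print(b.shape)
m=np.zeros((600,800,3),np.uint8);a=cv2.resize(a,(350,260));m[:260,:350]=a;b=cv2.resize(b,(450,450));m[:450,350:]=b
cv2.imwrite("pics/c2.png",m)
```

```text
stack2 pred [289.4 202.8] 27.0
   [289.  203.2  27.2] [ 0.4706 -0.0161  0.097 ]
   [289.  205.5  26.7] [ 0.4686 -0.0161  0.097 ]
   [279.2 195.8  29. ] [ 0.4773 -0.0077  0.097 ]
[ 0.46881584 -0.0133308   0.20248052]
(530, 530, 3)
```

View pics/c2.png

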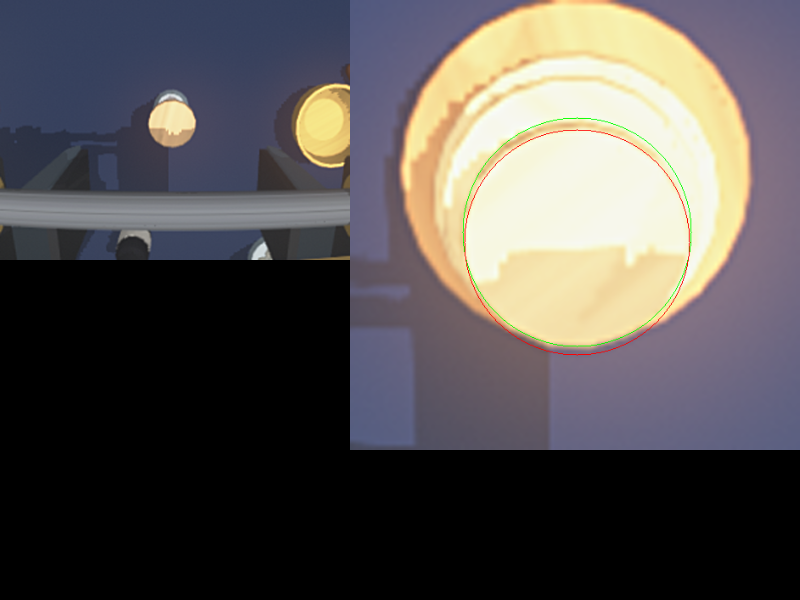

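The mini lid sits flat on its jar, at (172,123) on the left. The small lid is at (0.4705,-0.016), under the TCP, so I'll descend.

Emit:
{"api": "apply_moves", "payload": {"increments": [{"offset": [0, 0, 0.8], "delta_rot": [0, 0, 0]}, {"offset": [0, 0, 0.8], "delta_rot": [0, 0, 0]}, {"offset": [0, 0, 0.8], "delta_rot": [0, 0, 0]}, {"offset": [0, 0, 0.6], "delta_rot": [0, 0, 0]}, {"offset": [0, 0, 0], "delta_rot": [0, 0, 0]}, {"offset": [0, 0, 0], "delta_rot": [0, 0, 0]}]}}

```text
time_s: 11.03
eef_pos: [0.4705, -0.0156, 0.0826]
ee_rot: [-180.0, 0.2, -0.1]
ft_force: [0.1, 0.5, 0.3]
grip_width: 0.0911
finger_force: 0.0
```

Emit:
{"api": "apply_moves", "payload": {"increments": [{"offset": [0, 0, 0.15], "delta_rot": [0, 0, 0]}, {"offset": [0, 0, 0], "delta_rot": [0, 0, 0]}, {"offset": [0, 0, 0], "delta_rot": [0, 0, 0]}, {"offset": [0, 0, 0], "delta_rot": [0, 0, 0]}, {"offset": [0, 0, 0], "delta_rot": [0, 0, 0]}, {"offset": [0, 0, 0], "delta_rot": [0, 0, 0]}, {"offset": [0, 0, 0], "delta_rot": [0, 0, 0]}, {"offset": [0, 0, 0], "delta_rot": [0, 0, 0]}], "jaw": 0}}

```text
time_s: 11.7
eef_pos: [0.4713, -0.0153, 0.0778]
ee_rot: [180.0, -0.0, -0.1]
ft_force: [-1.2, -0.1, 4.5]
grip_width: 0.0459
finger_force: 30.0
```

Emit:
{"api": "apply_moves", "payload": {"increments": [{"offset": [0, 0, 0], "delta_rot": [0, 0, 0]}, {"offset": [0, 0, 0], "delta_rot": [0, 0, 0]}]}}

```text
time_s: 11.87
eef_pos: [0.4713, -0.0152, 0.0778]
ee_rot: [180.0, -0.0, -0.1]
ft_force: [-0.8, -0.6, 6.3]
grip_width: 0.0455
finger_force: 30.0
```

Emit:
{"api": "apply_moves", "payload": {"increments": [{"offset": [0, 0, -0.3], "delta_rot": [0, 0, 0]}, {"offset": [0, 0, -0.6], "delta_rot": [0, 0, 0]}, {"offset": [0, 0, -0.8], "delta_rot": [0, 0, 0]}, {"offset": [0, 0, -0.6], "delta_rot": [0, 0, 0]}, {"offset": [0, -0.4, -0.3], "delta_rot": [0, 0, 0]}, {"offset": [-0.06, -0.8, 0], "delta_rot": [0, 0, 0]}, {"offset": [-0.06, -0.8, 0], "delta_rot": [0, 0, 0]}, {"offset": [-0.06, -0.8, 0], "delta_rot": [0, 0, 0]}]}}

```text
time_s: 12.53
eef_pos: [0.4638, 0.0979, 0.1819]
ee_rot: [-180.0, -0.0, -0.1]
ft_force: [0.1, -0.4, -0.6]
grip_width: 0.0458
finger_force: 30.0
```

Emit:
{"api": "apply_moves", "payload": {"increments": [{"offset": [-0.06, -0.8, 0], "delta_rot": [0, 0, 0]}, {"offset": [-0.06, -0.8, 0], "delta_rot": [0, 0, 0]}, {"offset": [-0.06, -0.8, 0], "delta_rot": [0, 0, 0]}, {"offset": [-0.1, -0.8, 0], "delta_rot": [0, 0, 0]}, {"offset": [-0.1, -0.8, 0], "delta_rot": [0, 0, 0]}, {"offset": [-0.1, -0.8, 0], "delta_rot": [0, 0, 0]}, {"offset": [0, -0.8, 0], "delta_rot": [0, 0, 0]}, {"offset": [0, -0.5, 0], "delta_rot": [0, 0, 0]}]}}

```text
time_s: 13.2
eef_pos: [0.4446, 0.3434, 0.1815]
ee_rot: [-180.0, -0.0, 0.0]
ft_force: [0.5, 1.0, -0.1]
grip_width: 0.0456
finger_force: 30.0
```

Emit:
{"api": "apply_moves", "payload": {"increments": [{"offset": [0, 0, 0], "delta_rot": [0, 0, 0]}, {"offset": [0, 0, 0], "delta_rot": [0, 0, 0]}, {"offset": [0, 0, 0], "delta_rot": [0, 0, 0]}]}}

```text
time_s: 13.45
eef_pos: [0.4447, 0.3401, 0.1812]
ee_rot: [180.0, 0.0, -0.1]
ft_force: [0.2, -0.5, -0.3]
grip_width: 0.0456
finger_force: 30.0
```

```bash
cat >> h.py <<'E'
def held(robot,name):
    st=robot.get_state();d=robot.snapshot("wrist");print(st["eef_pos"],st["ee_rot"])
    cv2.imwrite(f"pics/{name}.png",cv2.resize(d["color"][110:310,150:420],None,fx=2.9,fy=2.9,interpolation=cv2.INTER_CUBIC))
def rd(robot,cx,cy,z):
    """crop pixel of held() picture -> world at z"""
    st=robot.get_state();d=robot.snapshot("wrist")
    return (onplane(d,150+cx/2.9,110+cy/2.9,z,st)).round(4)
E
python3 - <<'E'
from station import robot
from h import *
held(robot,"held2")
E
```

```text
[0.44474376 0.34013778 0.18120351] [ 1.79966909e+02  3.77541084e-02 -5.01355842e-02]
```

View pics/held2.png

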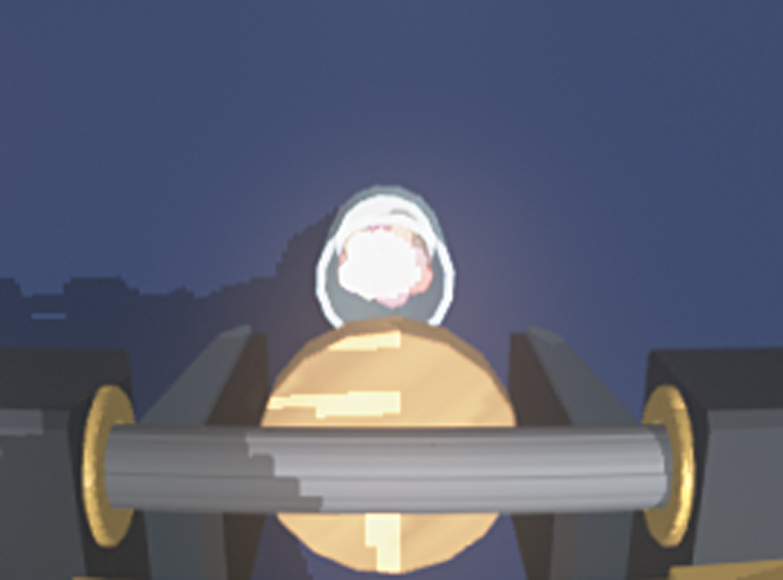

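The held small lid centre is at (388,447) and the rim centre column is 385. They are aligned, so I'll descend.

Emit:
{"api": "apply_moves", "payload": {"increments": [{"offset": [0, 0, 0.8], "delta_rot": [0, 0, 0]}, {"offset": [0, 0, 0.8], "delta_rot": [0, 0, 0]}, {"offset": [0, 0, 0.5], "delta_rot": [0, 0, 0]}, {"offset": [0, 0, 0.3], "delta_rot": [0, 0, 0]}, {"offset": [0, 0, 0.2], "delta_rot": [0, 0, 0]}, {"offset": [0, 0, 0.15], "delta_rot": [0, 0, 0]}, {"offset": [0, 0, 0.1], "delta_rot": [0, 0, 0]}, {"offset": [0, 0, 0], "delta_rot": [0, 0, 0]}]}}

```text
time_s: 14.17
eef_pos: [0.4453, 0.3408, 0.0677]
ee_rot: [-180.0, -0.0, -0.1]
ft_force: [0.5, 0.3, -0.1]
grip_width: 0.0455
finger_force: 30.0
```

Emit:
{"api": "apply_moves", "payload": {"increments": [{"offset": [0, 0, 0.04], "delta_rot": [0, 0, 0]}, {"offset": [0, 0, 0], "delta_rot": [0, 0, 0]}, {"offset": [0, 0, 0], "delta_rot": [0, 0, 0]}]}}

```text
time_s: 14.42
eef_pos: [0.4454, 0.341, 0.0665]
ee_rot: [-180.0, -0.0, -0.1]
ft_force: [-0.0, 0.3, -1.2]
grip_width: 0.0455
finger_force: 30.0
```

Emit:
{"api": "apply_moves", "payload": {"increments": [{"offset": [0, 0, 0.05], "delta_rot": [0, 0, 0]}, {"offset": [0, 0, 0], "delta_rot": [0, 0, 0]}, {"offset": [0, 0, 0], "delta_rot": [0, 0, 0]}]}}

```text
time_s: 14.67
eef_pos: [0.4451, 0.3408, 0.064]
ee_rot: [-180.0, -0.0, -0.1]
ft_force: [0.5, -0.1, -0.4]
grip_width: 0.0456
finger_force: 30.0
```

Emit:
{"api": "apply_moves", "payload": {"increments": [{"offset": [0, 0, 0.03], "delta_rot": [0, 0, 0]}, {"offset": [0, 0, 0], "delta_rot": [0, 0, 0]}, {"offset": [0, 0, 0], "delta_rot": [0, 0, 0]}]}}

```text
time_s: 14.92
eef_pos: [0.4452, 0.3409, 0.0629]
ee_rot: [-180.0, -0.0, -0.1]
ft_force: [-0.5, -0.0, 2.0]
grip_width: 0.0458
finger_force: 30.0
```

Emit:
{"api": "apply_moves", "payload": {"increments": [{"offset": [0, 0, 0], "delta_rot": [0, 0, 0]}, {"offset": [0, 0, 0], "delta_rot": [0, 0, 0]}, {"offset": [0, 0, 0], "delta_rot": [0, 0, 0]}, {"offset": [0, 0, 0], "delta_rot": [0, 0, 0]}, {"offset": [0, 0, 0], "delta_rot": [0, 0, 0]}, {"offset": [0, 0, 0], "delta_rot": [0, 0, 0]}], "jaw": 0.9}}

```text
time_s: 15.42
eef_pos: [0.445, 0.3407, 0.0627]
ee_rot: [180.0, 0.0, -0.1]
ft_force: [0.9, -0.5, 0.5]
grip_width: 0.0815
finger_force: 0.0
```

Emit:
{"api": "apply_moves", "payload": {"increments": [{"offset": [0, 0, -0.6], "delta_rot": [0, 0, 0]}, {"offset": [0, 0, -0.8], "delta_rot": [0, 0, 0]}, {"offset": [0, 0, -0.8], "delta_rot": [0, 0, 0]}, {"offset": [0, 0, -0.8], "delta_rot": [0, 0, 0]}, {"offset": [0, 0, -0.4], "delta_rot": [0, 0, 0]}, {"offset": [0, 0, 0], "delta_rot": [0, 0, 0]}]}}

```text
time_s: 15.92
eef_pos: [0.4467, 0.342, 0.2028]
ee_rot: [-179.8, -0.3, -0.1]
ft_force: [-0.5, -0.3, 0.6]
grip_width: 0.082
finger_force: 0.0
```

Run:
```python
from station import robot
from h import *
held(robot,"m2")
```

```text
[0.44671493 0.34195382 0.20276073] [-1.79801986e+02 -2.79399595e-01 -5.79608092e-02]
```

Emit:
{"api": "apply_moves", "payload": {"increments": [{"offset": [0.08, 0.8, 0], "delta_rot": [0, 0, 0]}, {"offset": [0.08, 0.8, 0], "delta_rot": [0, 0, 0]}, {"offset": [0.08, 0.8, 0], "delta_rot": [0, 0, 0]}, {"offset": [0.08, 0.8, 0], "delta_rot": [0, 0, 0]}, {"offset": [0.08, 0.8, 0], "delta_rot": [0, 0, 0]}, {"offset": [0.08, 0.8, 0], "delta_rot": [0, 0, 0]}, {"offset": [0.08, 0.8, 0], "delta_rot": [0, 0, 0]}, {"offset": [0.08, 0.8, 0], "delta_rot": [0, 0, 0]}], "jaw": 1}}

```text
time_s: 16.63
eef_pos: [0.4695, 0.0832, 0.1973]
ee_rot: [180.0, 0.1, -0.0]
ft_force: [-0.6, -0.1, -0.3]
grip_width: 0.0914
finger_force: 0.0
```

Emit:
{"api": "apply_moves", "payload": {"increments": [{"offset": [0, 0.8, 0], "delta_rot": [0, 0, 0]}, {"offset": [0, 0.8, 0], "delta_rot": [0, 0, 0]}, {"offset": [0, 0.9, 0], "delta_rot": [0, 0, 0]}, {"offset": [0, 0, 0], "delta_rot": [0, 0, 0]}, {"offset": [0, 0, 0], "delta_rot": [0, 0, 0]}, {"offset": [0, 0, 0], "delta_rot": [0, 0, 0]}]}}

```text
time_s: 17.13
eef_pos: [0.4697, -0.0151, 0.1977]
ee_rot: [-180.0, 0.1, -0.1]
ft_force: [0.1, -0.0, -0.3]
grip_width: 0.0913
finger_force: 0.0
```

Run:
```python
from station import robot
from h import *
look(robot,(.4705,-.0161),.073,.058,"stack3")
print(robot.get_state()["eef_pos"])
a=cv2.imread("pics/m2.png");b=cv2.imread("pics/look_stack3.png")
m=np.zeros((600,800,3),np.uint8);a=cv2.resize(a,(350,260));m[:260,:350]=a;b=cv2.resize(b,(450,450));m[:450,350:]=b
cv2.imwrite("pics/c3.png",m)
```

```text
stack3 pred [285.1 202.2] 31.1
   [285.  199.5  33.5] [ 0.4731 -0.016   0.073 ]
   [289.  199.   33.8] [ 0.4736 -0.0198  0.073 ]
   [278.5 199.2  31.5] [ 0.4733 -0.01    0.073 ]
[ 0.46983334 -0.01463071  0.19790424]
```

View pics/c3.png

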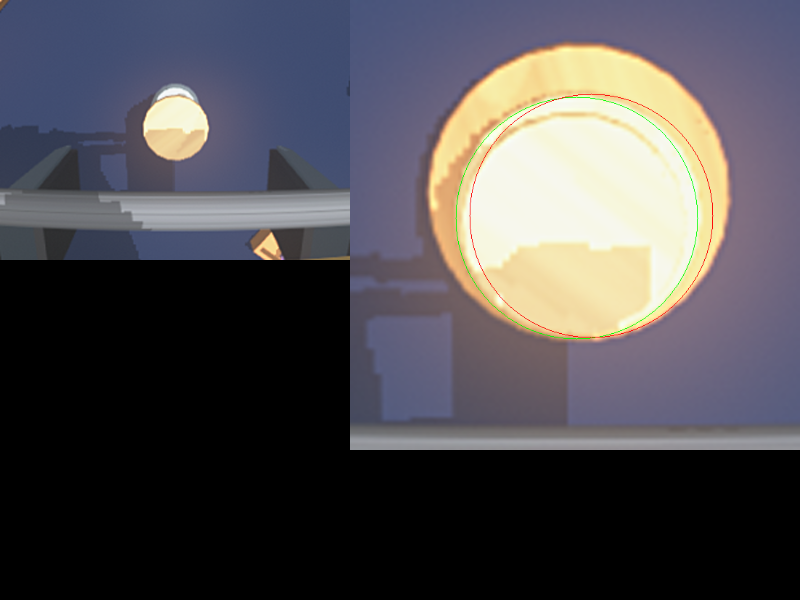

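The small lid sits flat at (176,128) on the left. The medium lid top is centred at crop (580,225) with the expected radius, giving (0.4707,-0.0174). I'll descend.

Emit:
{"api": "apply_moves", "payload": {"increments": [{"offset": [0.02, 0.05, 0.8], "delta_rot": [0, 0, 0]}, {"offset": [0, 0, 0.8], "delta_rot": [0, 0, 0]}, {"offset": [0, 0, 0.8], "delta_rot": [0, 0, 0]}, {"offset": [0, 0, 0.7], "delta_rot": [0, 0, 0]}, {"offset": [0, 0, 0.4], "delta_rot": [0, 0, 0]}, {"offset": [0, 0, 0], "delta_rot": [0, 0, 0]}, {"offset": [0, 0, 0], "delta_rot": [0, 0, 0]}]}}

```text
time_s: 17.77
eef_pos: [0.4705, -0.0163, 0.0582]
ee_rot: [-180.0, 0.1, 0.0]
ft_force: [0.6, -0.4, 0.3]
grip_width: 0.0914
finger_force: 0.0
```

Emit:
{"api": "apply_moves", "payload": {"increments": [{"offset": [0, 0, 0.08], "delta_rot": [0, 0, 0]}, {"offset": [0, 0, 0], "delta_rot": [0, 0, 0]}, {"offset": [0, 0, 0], "delta_rot": [0, 0, 0]}, {"offset": [0, 0, 0], "delta_rot": [0, 0, 0]}, {"offset": [0, 0, 0], "delta_rot": [0, 0, 0]}, {"offset": [0, 0, 0], "delta_rot": [0, 0, 0]}, {"offset": [0, 0, 0], "delta_rot": [0, 0, 0]}, {"offset": [0, 0, 0], "delta_rot": [0, 0, 0]}], "jaw": 0}}

```text
time_s: 18.43
eef_pos: [0.4714, -0.0173, 0.056]
ee_rot: [180.0, -0.0, -0.1]
ft_force: [-1.4, 0.6, 7.2]
grip_width: 0.0569
finger_force: 30.0
```

Emit:
{"api": "apply_moves", "payload": {"increments": [{"offset": [0, 0, -0.3], "delta_rot": [0, 0, 0]}, {"offset": [0, 0, -0.6], "delta_rot": [0, 0, 0]}, {"offset": [0, 0, -0.8], "delta_rot": [0, 0, 0]}, {"offset": [0, 0, -0.8], "delta_rot": [0, 0, 0]}, {"offset": [0, 0, -0.6], "delta_rot": [0, 0, 0]}, {"offset": [-0.07, 0.5, 0], "delta_rot": [0, 0, 0]}, {"offset": [-0.07, 0.8, 0], "delta_rot": [0, 0, 0]}, {"offset": [-0.07, 0.8, 0], "delta_rot": [0, 0, 0]}]}}

```text
time_s: 19.1
eef_pos: [0.4626, -0.1019, 0.1803]
ee_rot: [180.0, -0.1, 0.0]
ft_force: [1.1, 0.1, -1.3]
grip_width: 0.0568
finger_force: 30.0
```

Emit:
{"api": "apply_moves", "payload": {"increments": [{"offset": [-0.07, 0.8, 0], "delta_rot": [0, 0, 0]}, {"offset": [-0.07, 0.8, 0], "delta_rot": [0, 0, 0]}, {"offset": [-0.07, 0.8, 0], "delta_rot": [0, 0, 0]}, {"offset": [-0.07, 0.8, 0], "delta_rot": [0, 0, 0]}, {"offset": [-0.07, 0.8, 0], "delta_rot": [0, 0, 0]}, {"offset": [0, 0.8, 0], "delta_rot": [0, 0, 0]}, {"offset": [0, 0.43, 0], "delta_rot": [0, 0, 0]}, {"offset": [0, 0, 0], "delta_rot": [0, 0, 0]}]}}

```text
time_s: 19.77
eef_pos: [0.4483, -0.3135, 0.1797]
ee_rot: [180.0, -0.0, -0.2]
ft_force: [0.1, -0.2, -0.6]
grip_width: 0.0567
finger_force: 30.0
```

Emit:
{"api": "apply_moves", "payload": {"increments": [{"offset": [0, 0, 0], "delta_rot": [0, 0, 0]}, {"offset": [0, 0, 0], "delta_rot": [0, 0, 0]}]}}

```text
time_s: 19.93
eef_pos: [0.4481, -0.3098, 0.1793]
ee_rot: [-180.0, 0.0, -0.1]
ft_force: [-0.2, 0.6, -1.2]
grip_width: 0.0568
finger_force: 30.0
```

Run:
```python
from station import robot
from h import *
held(robot,"held3")
```

```text
[ 0.44811192 -0.30981785  0.17932559] [-1.79972577e+02  2.61221145e-02 -6.43821406e-02]
```

View pics/held3.png

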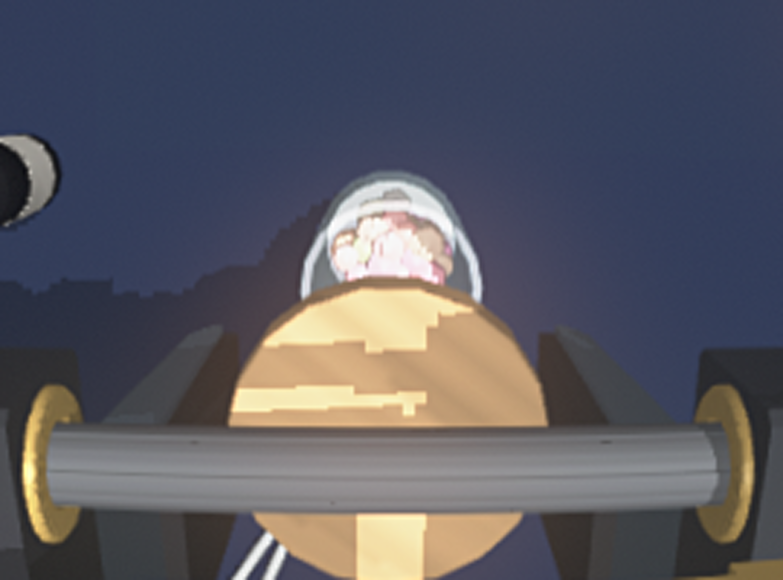

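The lid centre column is 388 and the rim's is 391, which is aligned. I'll descend to just above seating.

Emit:
{"api": "apply_moves", "payload": {"increments": [{"offset": [0, 0, 0.7], "delta_rot": [0, 0, 0]}, {"offset": [0, 0, 0.6], "delta_rot": [0, 0, 0]}, {"offset": [0, 0, 0.4], "delta_rot": [0, 0, 0]}, {"offset": [0, 0, 0.3], "delta_rot": [0, 0, 0]}, {"offset": [0, 0, 0.2], "delta_rot": [0, 0, 0]}, {"offset": [0, 0, 0.2], "delta_rot": [0, 0, 0]}, {"offset": [0, 0, 0.1], "delta_rot": [0, 0, 0]}, {"offset": [0, 0, 0], "delta_rot": [0, 0, 0]}]}}

```text
time_s: 20.65
eef_pos: [0.4484, -0.3102, 0.0792]
ee_rot: [-180.0, 0.0, -0.0]
ft_force: [-0.1, -0.2, -0.0]
grip_width: 0.0569
finger_force: 30.0
```

Emit:
{"api": "apply_moves", "payload": {"increments": [{"offset": [0, 0, 0.04], "delta_rot": [0, 0, 0]}, {"offset": [0, 0, 0], "delta_rot": [0, 0, 0]}, {"offset": [0, 0, 0], "delta_rot": [0, 0, 0]}]}}

```text
time_s: 20.9
eef_pos: [0.4487, -0.3106, 0.0784]
ee_rot: [180.0, -0.0, -0.1]
ft_force: [0.4, 0.3, -0.6]
grip_width: 0.0565
finger_force: 30.0
```

Emit:
{"api": "apply_moves", "payload": {"increments": [{"offset": [0, 0, 0.06], "delta_rot": [0, 0, 0]}, {"offset": [0, 0, 0], "delta_rot": [0, 0, 0]}, {"offset": [0, 0, 0], "delta_rot": [0, 0, 0]}]}}

```text
time_s: 21.15
eef_pos: [0.4484, -0.3104, 0.0755]
ee_rot: [-180.0, 0.0, -0.1]
ft_force: [-0.2, -0.1, -0.6]
grip_width: 0.0568
finger_force: 30.0
```

Emit:
{"api": "apply_moves", "payload": {"increments": [{"offset": [0, 0, 0.025], "delta_rot": [0, 0, 0]}, {"offset": [0, 0, 0], "delta_rot": [0, 0, 0]}, {"offset": [0, 0, 0], "delta_rot": [0, 0, 0]}]}}

```text
time_s: 21.4
eef_pos: [0.4486, -0.3105, 0.075]
ee_rot: [180.0, -0.0, -0.1]
ft_force: [-1.9, 1.5, 8.5]
grip_width: 0.0569
finger_force: 30.0
```

Emit:
{"api": "apply_moves", "payload": {"increments": [{"offset": [0, 0, 0], "delta_rot": [0, 0, 0]}, {"offset": [0, 0, 0], "delta_rot": [0, 0, 0]}, {"offset": [0, 0, 0], "delta_rot": [0, 0, 0]}, {"offset": [0, 0, 0], "delta_rot": [0, 0, 0]}, {"offset": [0, 0, 0], "delta_rot": [0, 0, 0]}, {"offset": [0, 0, 0], "delta_rot": [0, 0, 0]}], "jaw": 1}}

```text
time_s: 21.9
eef_pos: [0.4484, -0.3104, 0.0745]
ee_rot: [-180.0, 0.0, -0.1]
ft_force: [0.3, -0.1, 0.4]
grip_width: 0.0909
finger_force: 0.0
```

Emit:
{"api": "apply_moves", "payload": {"increments": [{"offset": [0, 0, -0.5], "delta_rot": [0, 0, 0]}, {"offset": [0, 0, -0.8], "delta_rot": [0, 0, 0]}, {"offset": [0, 0, -0.8], "delta_rot": [0, 0, 0]}, {"offset": [0, 0, -0.6], "delta_rot": [0, 0, 0]}, {"offset": [0, 0, -0.3], "delta_rot": [0, 0, 0]}, {"offset": [0, 0, 0], "delta_rot": [0, 0, 0]}]}}

```text
time_s: 22.4
eef_pos: [0.4495, -0.3112, 0.197]
ee_rot: [179.9, -0.2, -0.1]
ft_force: [0.0, -0.5, -0.0]
grip_width: 0.0913
finger_force: 0.0
```

Run:
```python
from station import robot
from h import *
held(robot,"m3")
```

```text
[ 0.44948257 -0.31124096  0.19696299] [ 1.79856750e+02 -1.88451757e-01 -5.59416663e-02]
```

Emit:
{"api": "apply_moves", "payload": {"increments": [{"offset": [0.08, -0.8, 0], "delta_rot": [0, 0, 0]}, {"offset": [0.08, -0.8, 0], "delta_rot": [0, 0, 0]}, {"offset": [0.08, -0.8, 0], "delta_rot": [0, 0, 0]}, {"offset": [0.08, -0.8, 0], "delta_rot": [0, 0, 0]}, {"offset": [0.08, -0.8, 0], "delta_rot": [0, 0, 0]}, {"offset": [0.08, -0.8, 0], "delta_rot": [0, 0, 0]}, {"offset": [0.08, -0.8, 0], "delta_rot": [0, 0, 0]}, {"offset": [0, -0.8, 0], "delta_rot": [0, 0, 0]}]}}

```text
time_s: 23.12
eef_pos: [0.4703, -0.0528, 0.1927]
ee_rot: [-180.0, 0.1, -0.1]
ft_force: [0.9, -0.6, -0.4]
grip_width: 0.0911
finger_force: 0.0
```

Emit:
{"api": "apply_moves", "payload": {"increments": [{"offset": [0, -0.6, 0], "delta_rot": [0, 0, 0]}, {"offset": [0, -0.33, 0], "delta_rot": [0, 0, 0]}, {"offset": [0, 0, 0], "delta_rot": [0, 0, 0]}, {"offset": [0, 0, 0], "delta_rot": [0, 0, 0]}, {"offset": [0, 0, 0], "delta_rot": [0, 0, 0]}]}}

```text
time_s: 23.53
eef_pos: [0.4707, -0.0178, 0.1936]
ee_rot: [-180.0, 0.1, -0.1]
ft_force: [-0.7, 0.1, -0.3]
grip_width: 0.0914
finger_force: 0.0
```

Run:
```python
from station import robot
from h import *
look(robot,(.4705,-.0161),.049,.069,"stack4")
print(robot.get_state()["eef_pos"])
a=cv2.imread("pics/m3.png");b=cv2.imread("pics/look_stack4.png");print(b.shape)
m=np.zeros((600,800,3),np.uint8);a=cv2.resize(a,(350,260));m[:260,:350]=a;b=cv2.resize(b,(450,450*b.shape[0]//b.shape[1]));m[:b.shape[0],350:]=b
cv2.imwrite("pics/c4.png",m)
```

```text
stack4 pred [282.2 199. ] 34.7
   [282.2 201.   33.9] [ 0.4684 -0.0161  0.049 ]
   [285.8 196.2  38.6] [ 0.4732 -0.0196  0.049 ]
   [286.2 193.2  38.3] [ 0.4763 -0.0201  0.049 ]
[ 0.4707967  -0.01798819  0.19380128]
(690, 690, 3)
```

View pics/c4.png

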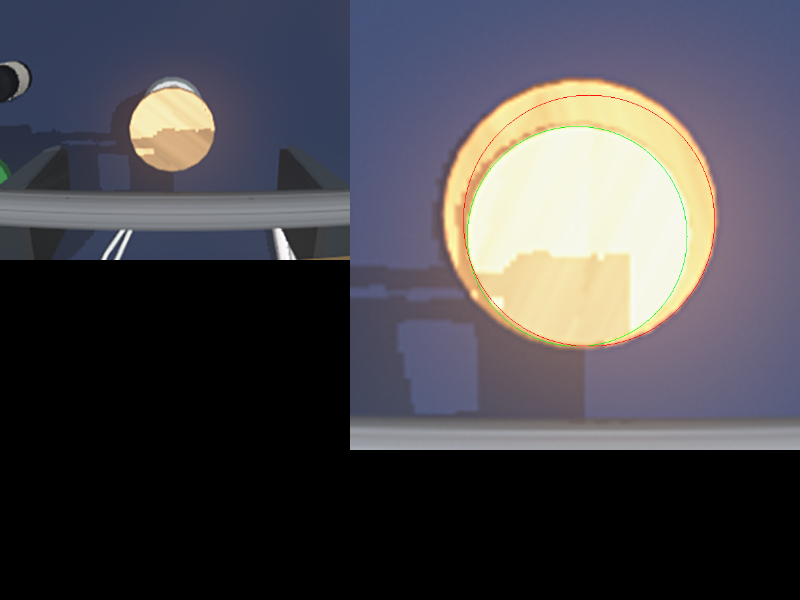

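The medium lid is home at (172,130). The large lid is at about (0.469,-0.0165), so I'll make a small shift and descend.

Emit:
{"api": "apply_moves", "payload": {"increments": [{"offset": [-0.03, -0.03, 0.8], "delta_rot": [0, 0, 0]}, {"offset": [0, 0, 0.8], "delta_rot": [0, 0, 0]}, {"offset": [0, 0, 0.8], "delta_rot": [0, 0, 0]}, {"offset": [0, 0, 0.8], "delta_rot": [0, 0, 0]}, {"offset": [0, 0, 0.5], "delta_rot": [0, 0, 0]}, {"offset": [0, 0, 0.2], "delta_rot": [0, 0, 0]}, {"offset": [0, 0, 0], "delta_rot": [0, 0, 0]}, {"offset": [0, 0, 0], "delta_rot": [0, 0, 0]}]}}

```text
time_s: 24.25
eef_pos: [0.4702, -0.0165, 0.0389]
ee_rot: [-180.0, 0.0, -0.1]
ft_force: [0.4, -0.7, 0.2]
grip_width: 0.0914
finger_force: 0.0
```

Emit:
{"api": "apply_moves", "payload": {"increments": [{"offset": [0, 0, 0.15], "delta_rot": [0, 0, 0]}, {"offset": [0, 0, 0], "delta_rot": [0, 0, 0]}, {"offset": [0, 0, 0], "delta_rot": [0, 0, 0]}, {"offset": [0, 0, 0], "delta_rot": [0, 0, 0]}, {"offset": [0, 0, 0], "delta_rot": [0, 0, 0]}, {"offset": [0, 0, 0], "delta_rot": [0, 0, 0]}], "jaw": 0}}

```text
time_s: 24.75
eef_pos: [0.4704, -0.0161, 0.0331]
ee_rot: [180.0, -0.1, -0.0]
ft_force: [-1.7, -0.5, 6.9]
grip_width: 0.0679
finger_force: 30.0
```

Emit:
{"api": "apply_moves", "payload": {"increments": [{"offset": [0, 0, -0.3], "delta_rot": [0, 0, 0]}, {"offset": [0, 0, -0.6], "delta_rot": [0, 0, 0]}, {"offset": [0, 0, -0.8], "delta_rot": [0, 0, 0]}, {"offset": [0, 0, -0.8], "delta_rot": [0, 0, 0]}, {"offset": [0, 0, -0.8], "delta_rot": [0, 0, 0]}, {"offset": [0, 0, -0.6], "delta_rot": [0, 0, 0]}, {"offset": [0.3, -0.45, 0], "delta_rot": [0, 0, 0]}, {"offset": [0.5, -0.75, 0], "delta_rot": [0, 0, 0]}]}}

```text
time_s: 25.42
eef_pos: [0.5022, 0.0312, 0.1906]
ee_rot: [180.0, -0.2, -0.2]
ft_force: [0.2, -0.3, -1.7]
grip_width: 0.0677
finger_force: 30.0
```

Emit:
{"api": "apply_moves", "payload": {"increments": [{"offset": [0.5, -0.75, 0], "delta_rot": [0, 0, 0]}, {"offset": [0.5, -0.75, 0], "delta_rot": [0, 0, 0]}, {"offset": [0.5, -0.75, 0], "delta_rot": [0, 0, 0]}, {"offset": [0.5, -0.75, 0], "delta_rot": [0, 0, 0]}, {"offset": [0.5, -0.75, 0], "delta_rot": [0, 0, 0]}, {"offset": [0.4, -0.62, 0], "delta_rot": [0, 0, 0]}, {"offset": [0, 0, 0], "delta_rot": [0, 0, 0]}, {"offset": [0, 0, 0], "delta_rot": [0, 0, 0]}]}}

```text
time_s: 26.08
eef_pos: [0.6183, 0.2077, 0.1882]
ee_rot: [180.0, 0.0, 0.0]
ft_force: [-0.1, -0.1, -1.4]
grip_width: 0.0679
finger_force: 30.0
```

Emit:
{"api": "apply_moves", "payload": {"increments": [{"offset": [0, 0, 0], "delta_rot": [0, 0, 0]}]}}

```text
time_s: 26.17
eef_pos: [0.6175, 0.2064, 0.1883]
ee_rot: [180.0, 0.0, -0.0]
ft_force: [-0.3, -0.3, -0.5]
grip_width: 0.068
finger_force: 30.0
```

Run:
```python
from station import robot
from h import *
held(robot,"held4")
```

```text
[0.6175117  0.20639985 0.1882556 ] [ 1.79983008e+02  4.66925876e-02 -3.72839567e-02]
```

View pics/held4.png

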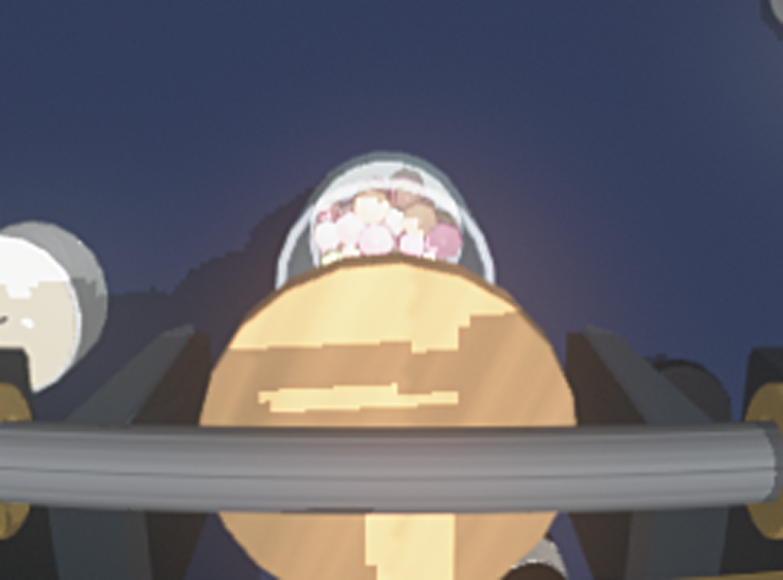

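The lid column is 388 and the rim's is 386, which is aligned. The white pot on the left is about 95 mm off, clear of the opening fingers.

Emit:
{"api": "apply_moves", "payload": {"increments": [{"offset": [0, 0, 0.7], "delta_rot": [0, 0, 0]}, {"offset": [0, 0, 0.6], "delta_rot": [0, 0, 0]}, {"offset": [0, 0, 0.4], "delta_rot": [0, 0, 0]}, {"offset": [0, 0, 0.3], "delta_rot": [0, 0, 0]}, {"offset": [0, 0, 0.2], "delta_rot": [0, 0, 0]}, {"offset": [0, 0, 0.15], "delta_rot": [0, 0, 0]}, {"offset": [0, 0, 0.1], "delta_rot": [0, 0, 0]}, {"offset": [0, 0, 0], "delta_rot": [0, 0, 0]}]}}

```text
time_s: 26.88
eef_pos: [0.6182, 0.2065, 0.0904]
ee_rot: [-180.0, -0.0, -0.1]
ft_force: [-0.4, -0.0, -0.4]
grip_width: 0.0677
finger_force: 30.0
```

Emit:
{"api": "apply_moves", "payload": {"increments": [{"offset": [0, 0, 0.04], "delta_rot": [0, 0, 0]}, {"offset": [0, 0, 0], "delta_rot": [0, 0, 0]}, {"offset": [0, 0, 0], "delta_rot": [0, 0, 0]}]}}

```text
time_s: 27.13
eef_pos: [0.6184, 0.2067, 0.0895]
ee_rot: [-180.0, -0.0, -0.1]
ft_force: [-0.3, -0.1, -1.2]
grip_width: 0.0675
finger_force: 30.0
```

Emit:
{"api": "apply_moves", "payload": {"increments": [{"offset": [0, 0, 0.05], "delta_rot": [0, 0, 0]}, {"offset": [0, 0, 0], "delta_rot": [0, 0, 0]}, {"offset": [0, 0, 0], "delta_rot": [0, 0, 0]}]}}

```text
time_s: 27.38
eef_pos: [0.6184, 0.2067, 0.0872]
ee_rot: [-180.0, -0.0, -0.1]
ft_force: [1.8, 0.9, 0.4]
grip_width: 0.0673
finger_force: 30.0
```

Emit:
{"api": "apply_moves", "payload": {"increments": [{"offset": [0, 0, 0.025], "delta_rot": [0, 0, 0]}, {"offset": [0, 0, 0], "delta_rot": [0, 0, 0]}, {"offset": [0, 0, 0], "delta_rot": [0, 0, 0]}]}}

```text
time_s: 27.63
eef_pos: [0.6186, 0.2068, 0.0863]
ee_rot: [-180.0, -0.1, -0.1]
ft_force: [2.6, 0.8, 4.9]
grip_width: 0.0678
finger_force: 30.0
```

Emit:
{"api": "apply_moves", "payload": {"increments": [{"offset": [0, 0, 0], "delta_rot": [0, 0, 0]}, {"offset": [0, 0, 0], "delta_rot": [0, 0, 0]}, {"offset": [0, 0, 0], "delta_rot": [0, 0, 0]}, {"offset": [0, 0, 0], "delta_rot": [0, 0, 0]}, {"offset": [0, 0, 0], "delta_rot": [0, 0, 0]}], "jaw": 1}}

```text
time_s: 28.05
eef_pos: [0.6178, 0.2065, 0.0857]
ee_rot: [180.0, 0.0, -0.1]
ft_force: [-0.9, 0.2, -0.6]
grip_width: 0.0911
finger_force: 0.0
```

Emit:
{"api": "apply_moves", "payload": {"increments": [{"offset": [0, 0, -0.5], "delta_rot": [0, 0, 0]}, {"offset": [0, 0, -0.8], "delta_rot": [0, 0, 0]}, {"offset": [0, 0, -0.8], "delta_rot": [0, 0, 0]}, {"offset": [0, 0, -0.6], "delta_rot": [0, 0, 0]}, {"offset": [0, 0, -0.3], "delta_rot": [0, 0, 0]}, {"offset": [0, 0, 0], "delta_rot": [0, 0, 0]}, {"offset": [0, 0, 0], "delta_rot": [0, 0, 0]}]}}

```text
time_s: 28.63
eef_pos: [0.6179, 0.2065, 0.2054]
ee_rot: [180.0, 0.0, -0.1]
ft_force: [0.3, 0.8, -1.3]
grip_width: 0.091
finger_force: 0.0
```

Run:
```python
from station import robot
from h import *
d=robot.snapshot("wrist")["color"];s=robot.snapshot("side")["color"]
P=[d[110:310,150:420]]
m=np.zeros((600,800,3),np.uint8)
m[:300,:400]=cv2.resize(P[0],(400,300))
C=[(206,312,0,400),(290,119,300,0),(308,385,300,270),(227,153,300,540)]
for u,v,y,x in C:
    w=260 if y else 300;a=s[max(v-36,0):min(v+36,420),u-36:u+36];a=cv2.resize(a,(w,w*a.shape[0]//a.shape[1]),interpolation=cv2.INTER_CUBIC);m[y:y+a.shape[0],x:x+w]=a
cv2.imwrite("pics/fin.png",m)
```

```text
(no output)
```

View pics/fin.png

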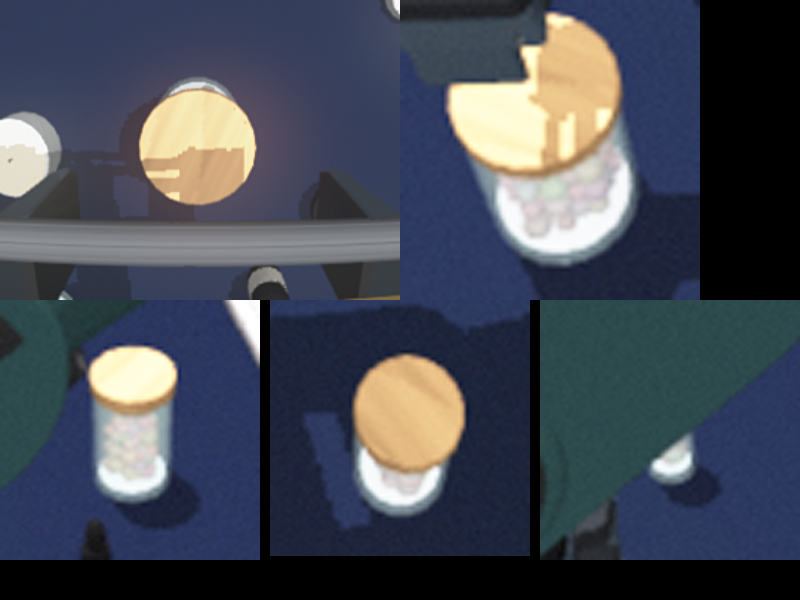

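The side and wrist crops show the large (top), medium (135,380) and small (410,410) lids flat on their jars. The mini was seen flat and concentric in the earlier wrist crop. Nothing is being touched, so I'll hand in.

```bash
python3 -c "
from station import robot
print(robot.hand_in())"
```

```text
the job is handed in; nothing more can be done
None
```

I closed all four jars with their own lids and handed the job in at about 29 s. The large, medium and small lids look flat in the final pictures, but the arm hid the mini jar, which I last saw closed and flat right after placing it. I viewed 15 pictures, one over the limit of 14.

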